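# Set out the staining place

## Robot

A 6-joint arm with a two-finger parallel gripper is mounted at the origin on the work surface; the furniture and walls round the work are solid. World frame = base frame: x ahead of the robot, y to its left, z up, the work surface at z = 0. Lengths are in m, angles in rad, forces in N, time in s.
With the tool pointing down it reaches from about 0.375 to 0.925 m from the base axis. Payload 5.7 kg.
Tool frame: the origin (TCP) lies midway between the tips of the shut fingers; the grasp point (between the pads) lies 19 mm behind it; z points along the fingers, x is the direction in which the jaws open and shut, and the axes are right-handed (so a half turn about z gives the same grasp; the last joint's range is limited). The gripper opens to 88 mm and grips with 3 to 60 N. Pads are 20 mm wide; open, the fingers measure 115 mm over their backs; the gripper's body (75 mm by 178 mm) begins 61 mm behind the grasp point.
Start: joints at [1.184, 0.359, 1.51, -0, 1.272, -0.115], TCP at [0.161, 0.578, 0.223] pointing down, gripper open.
Joint ranges: [-2.97, 2.97], [-1.01, 2.36], [0.21, 2.38], [-0.96, 4.11], [0.2, 2.71], [-2.98, 2.98]. Speed limits (rad/s): [2.39, 2.39, 3.14, 3.14, 3.14, 3.14].

## Interface

Orientations are given as a unit quaternion [x, y, z, w].
In Python, from bench import move_ptp, servo_line, goto_joints, move_gripper, sleep, inverse_kinematics, capture, PlanningError, close_job, spot_in, silhouettes, current_clock, current_joint_pos, current_qvel, current_joint_torque, current_position, current_orientation, current_force, current_torque, current_finger_gap gives the robot as it stands. Calls block until the motion is done:
- move_ptp(position, orientation): joint-space move of the TCP to a pose.
- servo_line(position, orientation=None, rate=0.15, contact_N=None): straight line of the TCP; orientation=None keeps the orientation; rate is the mean speed in m/s. With contact_N (N) it stops when the force on the tool has changed by that much, and returns True; else False.
- goto_joints(angles): joint-space move.
- move_gripper(opening): finger opening in m; the grip force is fixed at half the most; returns when the fingers have stopped.
- sleep(seconds).
- inverse_kinematics(position, orientation): joint angles nearest the present ones, or None.
- capture(name): name is "scene" or "top" or "wrist"; returns a dict with "image" (420x560x3 uint8, blue, green, red), "range_z" (420x560 float32, m along the optical axis (not along the pixel's ray), 0 where there is no reading), "intrinsics" (3x3 intrinsics, pixels), "R" (3x3) and "t" (3): a world point X has camera coordinates R X + t. Camera axes: x right, y down, z forward; pixel columns grow to the right and rows downward; lengths in m; the calibration is good to about 2 mm. A picture is of the moment at which its call begins.
A pose or a line that the arm cannot do raises PlanningError and nothing moves.
- close_job(): hands the job in, once; it reports no verdict.
Trained networks look in the newest picture that a camera, given by its name, has taken for a name from the list of things; names that differ only in an ending like _2 or _b are one class to them, and where a whole thing is asked for, a point or a joint stands for the part that bears it (a point fixed in the world has none). Each returns a list of dicts, best first, with "conf" (0 to 1); they miss things now and then, are a little off and sometimes report something else, mostly with a low value. They report only what shows in the picture. A call takes as long as a camera call. They do not tell look-alikes from the thing itself.
- spot_in(camera, query): "xy" ([column, row] in pixels, amid what is visible of it).
- silhouettes(camera, query): "region" (420x560 bool, what is visible of it) and "xy" ([column, row] in pixels, amid what is visible of it).
Readings, each from a call of its own:
- current_clock(): time.
- current_joint_pos(): joint angles.
- current_qvel(): joint speeds.
- current_joint_torque(): joint torques, N m.
- current_position(): TCP position.
- current_orientation(): TCP orientation.
- current_force(): force on the tool from outside, world axes, zero at the start.
- current_torque(): the same for the moment, N m.
- current_finger_gap(): finger opening in m.
Only numpy, scipy, OpenCV 4.12 (cv2) and the standard library are available. Lean on these libraries where they do the work, as an engineer would, in place of code of your own. Each camera call takes 0.05 s, during which the arm holds its last target. There are 200 camera calls.

## Task

Set out the staining place on the light blue mat: put the petri dish in the middle of the round white tile, stand the empty beaker in the middle of the round orange pad, and stand the brown bottle on the mat midway between tile and pad, in line with them. Then stand the small dropper bottle on the mat straight behind the brown bottle (on the side away from the robot, square to the row of tile and pad), leaving a gap of about 2 cm between the two bottles. Everything ends upright and let go; leave the larger blue-capped bottle and the white timer where they are.

Things in the scene. Friction and masses are not known exactly. Their poses are not given: they have to be found in the camera images.
- mat: Light blue bench mat, fixed, 190 x 350 mm and 3 mm thick, with a thin darker line round its border. Origin on its underside, in the middle of the row, i.e. midway between tile and pad (65 mm from the mat's near long edge, 125 mm from its far one). x points to the far side, away from the robot, square to the row; y runs along the row to the left; z up. The mat lies at a different place and slight turn (up to 15 degrees) each time; its surface is at z = 3 mm.
- tile: Round white ceramic tile, fixed on the mat, 90 mm across, 8 mm thick (top 11 mm over the worktop). Origin: centre of its underside, z up. It is at one end of the row, 115 mm from the row's middle, left or right by chance; the pad is at the other end.
- pad: Round orange pad, fixed on the mat, 90 mm across, about 5 mm thick (top 8 mm over the worktop). Origin: centre of its underside, z up. At the other end of the row, 115 mm from the row's middle.
- petri_dish: Loose closed petri dish, clear with cream filling, 61 mm across, 12 mm high, 18 g, lid fixed. Starts flat on the worktop, left of the mat and nearer the robot than the bottles, next to the timer. Origin: centre of its underside, z up. Grasp it across its rim.
- beaker: Loose empty clear plastic beaker, 59 mm across the rim, 50 mm across the foot, 70 mm high, 40 g, standing upright. Origin: centre of its underside, z up. Can be grasped across its outside below the rim.
- amber_bottle: Loose brown bottle with white cap, standing, 112 mm high, 220 g: body 58 mm across up to about 75 mm, then a shoulder to 86 mm; cap 34 mm across from 86 to 112 mm (fixed to the bottle, a good grip). Origin: centre of its underside, z up.
- dropper_bottle: Loose small white bottle with blue cap and a purple band, standing, 78 mm high, 40 g: body 34 mm across up to about 50 mm, cap 20 mm across from 58 to 78 mm, fixed. Origin: centre of its underside, z up.
- buffer_bottle: Bystander, loose, to be left alone: larger whitish, half clear bottle with blue cap, standing among the things to be moved; 66 mm across, 128 mm high. Origin: centre of its underside.
- timer: Bystander, loose, to be left alone: square white timer with three small coloured keys, lying flat, 66 x 66 mm, 19 mm high. Origin: centre of its underside.
Things that resemble listed ones, but are neither listed nor needed, are in the scene too. What is shaped like the petri_dish but green or purple is not meant.

How it is judged:
By the outcome, as a careful person would: the job done as asked, in the order asked, and still so for the second after the job is handed in, with the robot touching nothing.
It also fails if it takes over 120 s, if anything falls off the work surface, if the arm or the gripper's body presses on something with over 40 N, if the wrist force passes 120 N, or if a joint passes its speed limit or range.

## Working session

There is one attempt and no reset: what is moved stays moved. The work goes in short steps, each a Python script; the robot and the scene stay as the last script left them, time stands still between calls to the robot, and variables do not carry over. Pictures are saved under pics/ and viewed, about 12 in all and at most 16, crops included, and the job is handed in when it is done.

```bash
ls; mkdir -p pics; cat > h.py <<'E'
import numpy as np, cv2
from bench import *
from scipy.spatial.transform import Rotation as Rn
def world(c,px,z=None):
    """pixels Nx2 -> world, by depth or on plane z"""
    px=np.atleast_2d(np.array(px,float)); K,R,t=c["intrinsics"],c["R"],c["t"]
    ray=np.c_[(px-[K[0,2],K[1,2]])/[K[0,0],K[1,1]],np.ones(len(px))]
    if z is None:
        i=px.round().astype(int); d=c["range_z"][i[:,1],i[:,0]]
        return (ray*d[:,None]-t)@R
    o=-R.T@t; w=ray@R
    return o+w*((z-o[2])/w[:,2])[:,None]
def region_pts(c,m):
    v,u=np.nonzero(m&(c["range_z"]>0)); return world(c,np.c_[u,v])
def down(yaw):  # tool z down, tool x (jaw axis) at yaw
    return (Rn.from_euler('z',yaw)*Rn.from_euler('x',np.pi)).as_quat()
E
python3 - <<'E'
from h import *
for n in ("scene","top"):
    c=capture(n); cv2.imwrite(f"pics/{n}0.png",c["image"]); print(n,"cam",(-c["R"].T@c["t"]).round(3))
    for q in "mat tile pad petri_dish beaker amber_bottle dropper_bottle buffer_bottle timer".split():
        for r in silhouettes(n,q):
            if r["conf"]<.2: continue
            P=region_pts(c,r["region"])
            s=f"n={len(P)}"
            if len(P): s+=f" med {np.median(P,0).round(3)} p2 {np.percentile(P,2,0).round(3)} p98 {np.percentile(P,98,0).round(3)}"
            print(q,round(r["conf"],2),np.round(r["xy"]),s)
print(current_clock(),current_finger_gap(),current_orientation())
E
```

```text
pics
scene cam [ 0.187 -0.565  0.677]
mat 0.57 [332. 287.] n=8891 med [ 0.55  -0.178  0.002] p2 [ 0.437 -0.326 -0.   ] p98 [0.646 0.013 0.005]
tile 0.94 [288. 255.] n=909 med [ 0.489 -0.049  0.01 ] p2 [ 0.45  -0.087  0.005] p98 [ 0.531 -0.005  0.013]
pad 0.71 [358. 327.] n=1430 med [ 0.529 -0.274  0.007] p2 [ 0.49  -0.313  0.005] p98 [ 0.57  -0.232  0.01 ]
petri_dish 0.86 [221. 250.] n=457 med [0.354 0.027 0.012] p2 [0.327 0.001 0.001] p98 [0.382 0.06  0.015]
petri_dish 0.72 [192. 171.] n=189 med [0.391 0.377 0.013] p2 [0.367 0.355 0.007] p98 [0.417 0.409 0.016]
petri_dish 0.54 [221. 208.] n=315 med [0.414 0.178 0.012] p2 [0.387 0.154 0.003] p98 [0.442 0.209 0.015]
beaker 0.77 [257. 164.] n=481 med [0.571 0.279 0.047] p2 [0.549 0.266 0.004] p98 [0.602 0.322 0.069]
amber_bottle 0.93 [219. 145.] n=617 med [0.507 0.389 0.059] p2 [ 0.485  0.376 -0.   ] p98 [0.538 0.457 0.112]
dropper_bottle 0.73 [270. 196.] n=241 med [0.541 0.143 0.041] p2 [0.53  0.136 0.005] p98 [0.555 0.157 0.077]
buffer_bottle 0.73 [298. 167.] n=868 med [0.636 0.178 0.072] p2 [0.616 0.164 0.006] p98 [0.67  0.207 0.129
[... 889 characters left out ...]
. 237.] n=481 med [0.416 0.184 0.012] p2 [0.39  0.157 0.006] p98 [0.443 0.211 0.018]
amber_bottle 0.84 [132. 198.] n=598 med [0.508 0.396 0.074] p2 [0.486 0.378 0.007] p98 [0.539 0.425 0.114]
dropper_bottle 0.66 [233. 188.] n=170 med [0.542 0.153 0.052] p2 [0.531 0.14  0.019] p98 [0.561 0.17  0.081]
buffer_bottle 0.73 [216. 147.] n=743 med [0.638 0.193 0.085] p2 [0.617 0.166 0.001] p98 [0.678 0.227 0.131]
timer 0.84 [180. 235.] n=710 med [0.422 0.275 0.016] p2 [0.39  0.243 0.009] p98 [0.454 0.308 0.022]
timer 0.69 [219. 237.] n=499 med [0.416 0.184 0.012] p2 [ 0.388  0.157 -0.   ] p98 [0.442 0.213 0.018]
1.0 0.0878879731356946 [ 7.96386629e-01  6.04787843e-01 -2.24883688e-05  3.48902422e-05]
```

```bash
python3 - <<'E'
import cv2,numpy as np
a=cv2.imread("pics/top0.png"); 
cv2.imwrite("pics/topcrop.png",cv2.resize(a[110:310,80:480],None,fx=2,fy=2,interpolation=2))
E
```

```text
(no output)
```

View pics/topcrop.png

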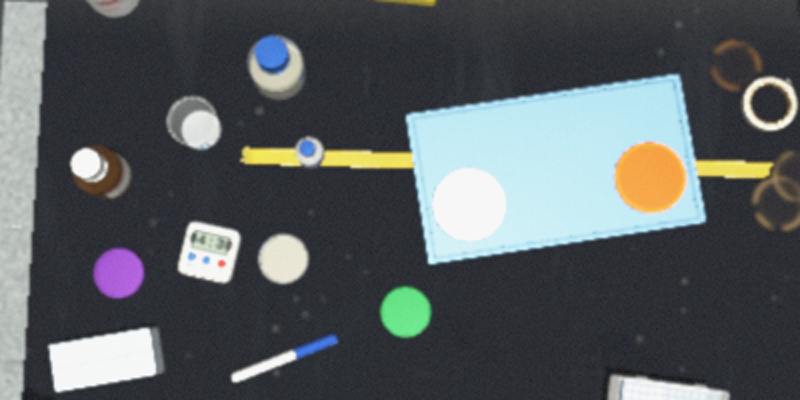

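View pics/scene0.png

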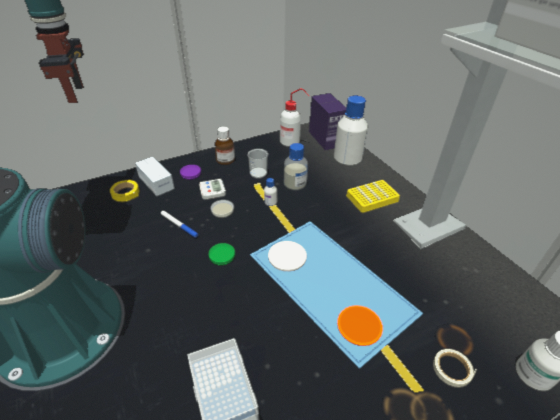

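The three dish-shaped things, in full top-image pixels, are purple (138,244), green (282,264) and cream (220,236). The cream one sits beside the timer, so it is the dish I want; the enlarged top crop confirms this. In the same picture:
- **Tile:** left at (315,212)
- **Pad:** right at (403,198)
- **Beaker:** (177,173)
- **Brown bottle:** (132,198)
- **Dropper bottle:** (233,188), small. The larger blue-capped one at (216,147) is the buffer bottle.

The scene view shows a post and shelf at the right. I'll check its extent, then take wrist views.

```bash
cat >> h.py <<'E'
from scipy.optimize import least_squares
def circ(p):
    p=np.asarray(p)[:,:2]; 
    r=least_squares(lambda q:np.hypot(p[:,0]-q[0],p[:,1]-q[1])-q[2],[*p.mean(0),.03],loss='soft_l1',f_scale=.001)
    return r.x
def disc(c,m,z):
    cs,_=cv2.findContours(m.astype(np.uint8),cv2.RETR_EXTERNAL,cv2.CHAIN_APPROX_NONE)
    k=max(cs,key=cv2.contourArea)[:,0]; h,w=m.shape
    k=k[(k[:,0]>1)&(k[:,0]<w-2)&(k[:,1]>1)&(k[:,1]<h-2)]
    return circ(world(c,k,z))
E
python3 - <<'E'
from h import *
c=capture("scene"); P=region_pts(c,np.ones((420,560),bool))
v,u=np.nonzero(c["range_z"]>0)
s=(P[:,2]>.15)&(u>440)&(v<250)
print("stand",np.percentile(P[s],[1,50,99],axis=0).round(3))
for n,(p,yaw) in {"A":((.47,.25,.40),0),"B":((.47,-.16,.40),0)}.items():
    try: move_ptp(p,down(yaw)); 
    except PlanningError as e: print(e); move_ptp(p,down(np.pi)); 
    print(current_joint_pos().round(2))
    c=capture("wrist"); cv2.imwrite(f"pics/w{n}.png",c["image"]); print("cam",(-c["R"].T@c["t"]).round(3),c["R"][2].round(2))
    for q,zt in dict(tile=.011,pad=.008,petri_dish=.012,beaker=.07,amber_bottle=.112,dropper_bottle=.078,buffer_bottle=.128,timer=.019).items():
        for r in silhouettes("wrist",q):
            if r["conf"]<.3: continue
            P=region_pts(c,r["region"]); T=P[P[:,2]>zt-.005]
            print(q,round(r["conf"],2),np.round(r["xy"]),"disc",disc(c,r["region"],zt).round(4),"top",len(T),T.mean(0).round(4) if len(T) else "", "topcirc", circ(T).round(4) if len(T)>5 and q=="beaker" else "")
E
```

```text
stand [[ 0.753 -0.303  0.154]
 [ 0.957 -0.159  0.343]
 [ 0.961  0.079  0.542]]
[0.36 0.15 1.37 0.   1.62 0.36]
cam [0.47  0.335 0.562] [-0.   -0.3  -0.95]
tile 0.83 [289. 306.] disc [ 0.4918 -0.0417  0.0449] top 1317 [ 0.4919 -0.041   0.0112] topcirc 
pad 0.55 [306. 393.] disc [ 0.5329 -0.2662  0.0428] top 899 [ 0.5328 -0.2649  0.0082] topcirc 
petri_dish 0.91 [229.  79.] disc [0.3945 0.386  0.0298] top 1175 [0.3947 0.3862 0.0131] topcirc 
petri_dish 0.67 [253. 202.] disc [0.4175 0.1845 0.0308] top 844 [0.4181 0.1853 0.013 ] topcirc 
petri_dish 0.67 [222. 275.] disc [0.3583 0.0328 0.0295] top 648 [0.3586 0.0334 0.0129] topcirc 
beaker 0.89 [346. 144.] disc [0.5752 0.2952 0.0299] top 239 [0.5801 0.2937 0.0686] topcirc [0.577  0.2948 0.0278]
amber_bottle 0.81 [308.  63.] disc [0.5098 0.3982 0.027 ] top 553 [0.5165 0.4066 0.1118] topcirc 
dropper_bottle 0.78 [322. 221.] disc [0.5415 0.171  0.0196] top 103 [0.5469 0.1561 0.0775] topcirc 
dropper_bottle 0.67 [345. 140.] disc [0.574  0.2958 0.029 ] top 0  topcirc 
buffer_bottle 0.82 [387. 199.] disc [0.6236 0.2183 0.0366] top 513 [0.6488 0.1982 0.1279] topcirc 
timer 0.79 [249. 149.] disc [0.424  0.2768 0.0353] top 1375 [0.4235 0.2767 0.0168] topcirc 
[-0.47  0.09  1.44  0.    1.61 -0.47]
cam [ 0.47  -0.075  0.563] [ 0.   -0.3  -0.95]
tile 0.58 [291.  94.] disc [ 0.4917 -0.0435  0.0443] top 2412 [ 0.4916 -0.0431  0.0114] topcirc 
pad 0.83 [313. 225.] disc [ 0.5324 -0.2695  0.0441] top 1670 [ 0.5325 -0.2687  0.0084] topcirc 
petri_dish 0.64 [206.  47.] disc [0.357  0.0311 0.0301] top 1303 [0.3571 0.0313 0.0131] topcirc
```

Wrist view B puts the tile and pad 229.4 mm apart, against a nominal 230 mm, and gives a mat yaw of about 10.2°. The shelf starts at x > 0.75, so it is out of the way. Next is the dish.

```bash
cat >> h.py <<'E'
TILE=np.array([.4917,-.0432]); PAD=np.array([.5324,-.2690]); MID=(TILE+PAD)/2
ey=(TILE-PAD)/np.linalg.norm(TILE-PAD); ex=np.array([ey[1],-ey[0]]); YAW=np.arctan2(ex[1],ex[0])
def pick(xy,zt,yaw,hi=.2,open_=.088):
    move_gripper(open_)
    move_ptp([*xy,hi],down(yaw))
    hit=servo_line([*xy,zt],rate=.12,contact_N=8)
    if hit: print("contact on descent at",current_position().round(4))
    move_gripper(0); print("gap",round(current_finger_gap(),4),"tcp",current_position().round(4))
    servo_line([*xy,hi],rate=.15); print("lifted gap",round(current_finger_gap(),4),"F",current_force().round(2))
def place(xy,zt,yaw,hi=.2,open_=.088):
    move_ptp([*xy,hi],down(yaw))
    servo_line([*xy,zt+.02],rate=.15)
    hit=servo_line([*xy,zt-.003],rate=.02,contact_N=3)
    print("place contact",hit,current_position().round(4),current_force().round(2))
    move_gripper(open_)
    servo_line([*xy,hi],rate=.15)
E
python3 - <<'E'
from h import *
print(YAW,MID,MID+.066*ex)
pick((.4178,.185),.005,0)
# look from above the tile, holding
move_ptp([*TILE,.2],down(0)); c=capture("wrist"); cv2.imwrite("pics/hold1.png",c["image"])
for r in silhouettes("wrist","petri_dish"):
    P=region_pts(c,r["region"]); print(round(r["conf"],2),np.round(r["xy"]),np.median(P,0).round(4),np.ptp(P,0).round(3))
print(current_position().round(4),current_clock())
E
```

```text
0.17833315167338265 [ 0.51205 -0.1561 ] [ 0.57700329 -0.1443923 ]
gap 0.056 tcp [0.4178 0.185  0.0051]
lifted gap 0.0559 F [ 0.05  0.12 -0.78]
0.81 [280. 272.] [ 0.4917 -0.0402  0.2075] [0.082 0.211 0.21 ]
0.74 [156. 126.] [0.3583 0.0322 0.0131] [0.068 0.06  0.018]
0.18 [279. 189.] [ 0.4917 -0.0398  0.0113] [0.089 0.084 0.197]
[ 0.4912 -0.0418  0.1998] 11.825
```

View pics/hold1.png

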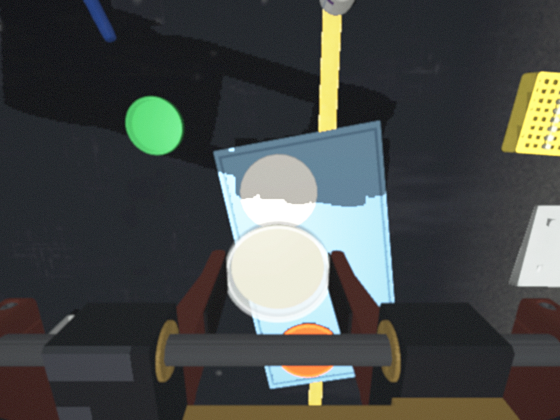

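The dish is held flat in the jaws at (280,270), centred on the tool, with the tile at (279,189) and the pad at (307,350). I'll place it and look again.

```bash
python3 - <<'E'
from h import *
place(TILE,.016,0)
p=[TILE[0],TILE[1]-.085,.25]
move_ptp(p,down(0)); sleep(.3); c=capture("wrist"); cv2.imwrite("pics/placed1.png",c["image"])
for q,z in (("petri_dish",.023),("tile",.011)):
  for r in silhouettes("wrist",q):
    P=region_pts(c,r["region"]); T=P[P[:,2]>.0195]; print(q,round(r["conf"],2),np.round(r["xy"]),disc(c,r["region"],z).round(4),len(T),T.mean(0).round(4) if len(T) else "")
hsv=cv2.cvtColor(c["image"],cv2.COLOR_BGR2HSV)
print(current_clock())
E
```

```text
place contact True [ 0.4915 -0.0432  0.0161] [-0.96  0.35  4.62]
petri_dish 0.92 [164.  48.] [0.3613 0.0287 0.0296] 0 
petri_dish 0.56 [279. 118.] [ 0.4915 -0.0442  0.0293] 2043 [ 0.4915 -0.0437  0.024 ]
tile 0.71 [278.  89.] [ 0.4916 -0.0439  0.0442] 29 [ 0.4913 -0.0295  0.0239]
17.2083
```

View pics/placed1.png

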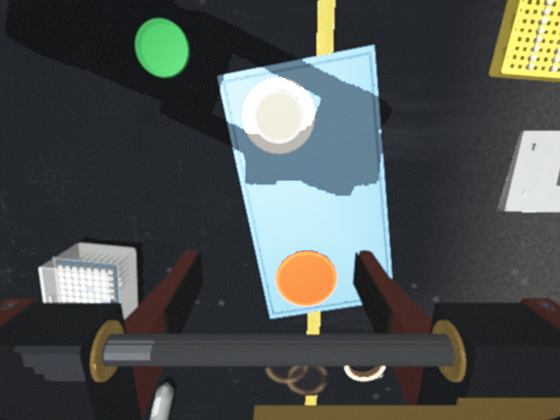

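The dish is within about 0.5 mm of the tile centre: dish (279,118), tile (278,~117). Next is the beaker.

```bash
python3 - <<'E'
from h import *
pick((.576,.295),.027,.58,hi=.22)
move_ptp([.5,.0,.25],down(.58))
place(PAD,.027+.008,.58,hi=.22)
p=[PAD[0]-.02,PAD[1]-.085,.28]
move_ptp(p,down(0)); sleep(.3); c=capture("wrist"); cv2.imwrite("pics/placed2.png",c["image"])
for q,z in (("beaker",.078),("pad",.008)):
  for r in silhouettes("wrist",q):
    P=region_pts(c,r["region"]); T=P[P[:,2]>.072]; print(q,round(r["conf"],2),np.round(r["xy"]),disc(c,r["region"],z).round(4),len(T),T.mean(0).round(4) if len(T) else "",circ(T).round(4) if len(T)>9 else "")
print(current_clock())
E
```

```text
gap 0.0568 tcp [0.5762 0.2951 0.0271]
lifted gap 0.0569 F [0.1  0.05 0.13]
place contact True [ 0.5323 -0.2689  0.0352] [ 0.43 -0.81  6.23]
beaker 0.9 [297. 118.] [ 0.5331 -0.2694  0.0288] 489 [ 0.5342 -0.2681  0.0765] [ 0.5332 -0.2694  0.0276]
pad 0.91 [270. 120.] [ 0.5326 -0.2702  0.0443] 35 [ 0.5365 -0.2583  0.078 ] [ 0.5337 -0.2694  0.0289]
30.1917
```

View pics/placed2.png

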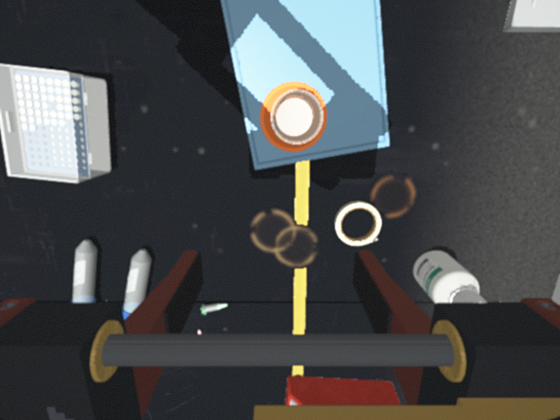

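The beaker stands at (295,117) on the pad, upright and within about 1 mm of the centre. Next is the brown bottle, with one close look at the cap first.

```bash
python3 - <<'E'
from h import *
move_gripper(.07)
move_ptp([.5,.0,.28],down(0))
move_ptp([.513,.32,.28],down(0)); sleep(.2); c=capture("wrist")
R=[r for r in silhouettes("wrist","amber_bottle") if r["conf"]>.3]
best=None
for r in R:
    P=region_pts(c,r["region"]); T=P[P[:,2]>.108]; print(round(r["conf"],2),np.round(r["xy"]),len(T),T.mean(0).round(4),np.ptp(T,0).round(3))
    if best is None and len(T)>100: best=(T[:,:2].min(0)+T[:,:2].max(0))/2; xy=T[:,:2].mean(0); print(best.round(4))
cv2.imwrite("pics/w3.png",c["image"])
if np.hypot(*(xy-[.5165,.4066]))<.012:
    pick(xy,.088,.3,hi=.28,open_=.07)
    move_ptp([.5,.0,.28],down(.2))
    print(current_finger_gap())
print(current_clock())
E
```

```text
0.74 [277. 110.] 865 [0.5169 0.4069 0.1119] [0.033 0.033 0.005]
[0.5169 0.407 ]
gap 0.0329 tcp [0.5169 0.407  0.088 ]
lifted gap 0.0327 F [ 0.1  -0.63 -2.37]
0.03277512720116973
39.5583
```

```bash
python3 - <<'E'
from h import *
place(MID,.091,.2,hi=.28,open_=.07)
move_ptp([MID[0],MID[1]-.085,.3],down(0)); sleep(.3); c=capture("wrist"); cv2.imwrite("pics/placed3.png",c["image"])
for r in silhouettes("wrist","amber_bottle"):
    P=region_pts(c,r["region"]); T=P[P[:,2]>.111]; print(round(r["conf"],2),np.round(r["xy"]),len(T),T.mean(0).round(4) if len(T) else "")
print("want",MID.round(4))
move_ptp([.5,.0,.28],down(0))
move_ptp([.545,.07,.26],down(0)); sleep(.2); c=capture("wrist")
for r in silhouettes("wrist","dropper_bottle"):
    P=region_pts(c,r["region"]); T=P[P[:,2]>.074]; print("dropper",round(r["conf"],2),np.round(r["xy"]),len(T),T.mean(0).round(4) if len(T) else "",np.ptp(T,0).round(3) if len(T) else "")
cv2.imwrite("pics/w4.png",c["image"])
print(current_clock())
E
```

```text
place contact True [ 0.5118 -0.1561  0.0909] [-0.17  0.58  3.44]
0.67 [276. 115.] 779 [ 0.5122 -0.1559  0.1149]
want [ 0.512  -0.1561]
dropper 0.98 [278. 111.] 255 [0.5473 0.155  0.0779] [0.019 0.017 0.004]
47.1167
```

View pics/placed3.png

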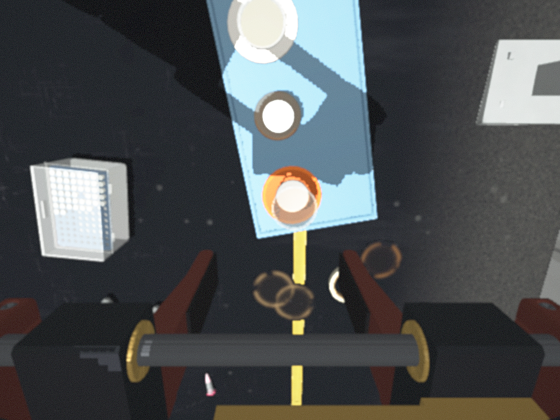

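View pics/w4.png

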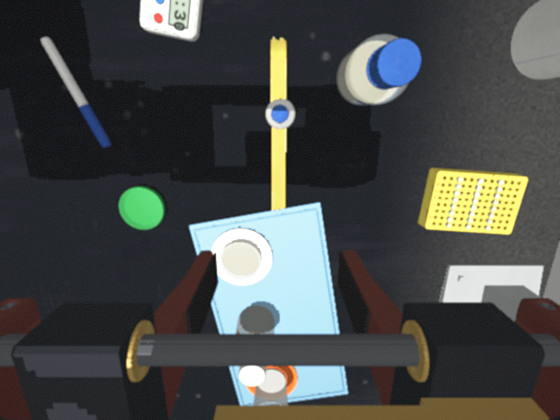

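The dropper bottle is at (280,112), clear of the buffer bottle at (380,70). The brown bottle stands at (278,115), within 0.3 mm of the middle. I'll grip the dropper's body with the jaws along the row, at a gap of 20 mm (66 mm between centres).

```bash
python3 - <<'E'
from h import *
G=MID+[.0002,.0002]+.066*ex
pick((.5473,.155),.026,YAW+np.pi/2,hi=.24,open_=.06)
move_ptp([.5,.0,.28],down(YAW-np.pi/2))
print(current_finger_gap())
place(G,.029,YAW-np.pi/2,hi=.26,open_=.06)
move_ptp([MID[0]+.01,MID[1]-.085,.3],down(0)); sleep(.3); c=capture("wrist"); cv2.imwrite("pics/placed4.png",c["image"])
A={}
for q,z in (("amber_bottle",.111),("dropper_bottle",.077)):
    r=silhouettes("wrist",q)[0]
    P=region_pts(c,r["region"]); T=P[P[:,2]>z]; A[q]=T[:,:2].mean(0); print(q,round(r["conf"],2),np.round(r["xy"]),len(T),T.mean(0).round(4),np.ptp(T,0).round(3))
d=A["dropper_bottle"]-A["amber_bottle"]; print("behind",d@ex,"side",d@ey,"amber err",A["amber_bottle"]-MID)
print(current_clock())
E
```

```text
gap 0.0323 tcp [0.5474 0.155  0.0261]
lifted gap 0.0329 F [ 0.5   0.53 -0.88]
0.03244786333497724
place contact True [ 0.5771 -0.1441  0.0291] [-0.89  0.13  4.66]
amber_bottle 0.84 [266. 113.] 775 [ 0.5123 -0.1559  0.1149] [0.032 0.033 0.006]
dropper_bottle 0.64 [320. 107.] 226 [ 0.577  -0.1439  0.0808] [0.019 0.019 0.005]
behind 0.06573935581121639 side 0.000298978021312863 amber err [0.00029949 0.00023919]
62.7583
```

View pics/placed4.png

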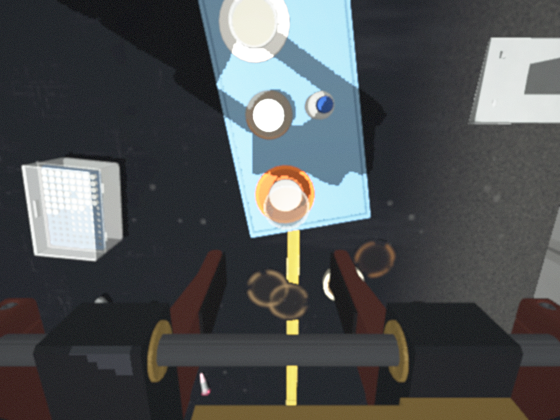

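All four things are in place: dish (253,20), brown bottle (268,115), dropper bottle (322,104) and beaker (286,195). I'll check the bystanders from the top camera, then hand in.

```bash
python3 - <<'E'
from h import *
c=capture("top")
for q in ("buffer_bottle","timer","petri_dish","beaker"):
    for r in silhouettes("top",q)[:3]:
        if r["conf"]>.3: print(q,round(r["conf"],2),np.median(region_pts(c,r["region"]),0).round(3))
print(current_position().round(3),current_clock()); close_job()
E
```

```text
buffer_bottle 0.6 [0.637 0.193 0.086]
timer 0.77 [0.422 0.275 0.016]
petri_dish 0.82 [0.393 0.385 0.012]
petri_dish 0.79 [ 0.49  -0.043  0.023]
petri_dish 0.73 [0.355 0.032 0.012]
beaker 0.87 [ 0.54  -0.271  0.021]
[ 0.522 -0.241  0.3  ] 63.0083
the job is handed in; nothing more can be done
```

The staining place is set out and handed in at 63 s of the 120 s. I placed the dish, beaker, brown bottle and dropper bottle in that order, and all four are upright and let go.

What the last wrist-camera checks showed:

| Thing | Measured against | Offset |
|---|---|---|
| Petri dish | tile centre | about 0.5 mm |
| Beaker | pad centre | about 1 mm |
| Brown bottle | midpoint of tile and pad | about 0.4 mm |
| Dropper bottle | straight behind the brown bottle | 65.7 mm between centres, 0.3 mm sideways, so a gap of about 2 cm |

- **Accuracy:** the camera calibration is only good to about 2 mm, so the real offsets could be that much larger.
- **Bystanders:** from the top camera, the buffer bottle and timer are where they started to within 1 mm. The green and purple dishes were not touched.
- **Odd reading:** the finger gap on the dish read 56 mm for a 61 mm dish. The picture showed it held flat and centred, and it landed on target.
- No check failed.

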